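# Clip the specimen box shut and read its blue logger

### The arm

A 6-joint arm with a two-finger parallel gripper is mounted at the origin on the work surface. World frame = base frame: x ahead of the robot, y to its left, z up, the work surface at z = 0. Lengths are in m, angles in rad, forces in N, time in s.
With the tool pointing down it reaches from about 0.3 to 0.875 m from the base axis. Payload 6.4 kg.
Tool frame: the origin (TCP) lies on the centre line of the jaws, within the pads' length; the fingertips stand 22 mm ahead of it and the grasp point (between the pads) lies 3 mm ahead of it; z points along the fingers, y is the line along which they close (so a half turn about z gives the same grasp; the last joint's range is limited). The gripper opens to 85 mm and grips with 20 to 120 N. Pads are 22 mm wide; open, the fingers measure 114 mm over their backs; the gripper's body (76 mm by 85 mm) begins 54 mm behind the grasp point. The pads swing forward as they close: fully open they stand 13 mm farther back than shut.
Start: joints at [1.008, 0.181, 1.607, -0, 1.354, -0.206], TCP at [0.201, 0.539, 0.253] pointing down, gripper open.
Joint ranges: [-2.99, 2.99], [-0.89, 2.07], [0.3, 2.58], [-1.14, 4.28], [0, 2.63], [-3.12, 3.12]. Speed limits (rad/s): [2.57, 2.57, 3.01, 3.14, 3.14, 3.14].

### API

Orientations are given as a unit quaternion [w, x, y, z].
In Python, from bench import ctrl gives the robot as it stands. The module is installed in compiled form; this text tells all that it offers.
- The arm moves only by the tool servo_tool, never from a script. Its argument "commands" is a list of rows, each a list of 3 entries, a list of its own where there are three numbers: the shift along the tool's x, y, z in mm, then the turn about the tool's z in rad, then the finger opening in mm, from 0 to 85.4. In form: [[[dx, dy, dz], turn, jaw], ...]. A call has 1 to 20 rows; each row shifts and turns the commanded pose from where the row before left it, along the tool's axes as they then stand; what a row does not reach is not made up. A row lasts 1/8 s, in which the tool goes at most 62.5 mm and 10.7 degrees, less where a joint would pass 70% of its speed; a pose out of reach is approached as far as the arm can. A call with a gripper value outside its range is refused whole. The fingers move at their own pace and stop on an object; the grip force is fixed at half the most. Time passes only in rows, so rows that do not move let the fingers close. It gives the time, the measured TCP pose, the force, the opening and the grip force at its end, in the units of the state.
- ctrl.get_obs(): the state, without advancing time (a new reading comes with each control period).
- ctrl.camera(name): name is "scene" or "top" or "wrist"; returns a dict with "color" (400x640x3 uint8, red, green, blue), "z_map" (400x640 float32, m along the optical axis (not along the pixel's ray), 0 where there is no reading), "fx", "fy", "cx", "cy" (pixels), "k1" (the pictures are not rectified: a ray, as slopes to the right and down, at radius r is drawn at 1 + k1 r^2 times it, then the intrinsics apply), "R" (3x3) and "t" (3): a world point X has camera coordinates R X + t. Camera axes: x right, y down, z forward; pixel columns grow to the right and rows downward; lengths in m; the calibration is good to about 2 mm. A picture is of the moment at which its call begins.
- ctrl.hand_in(): hands the job in; it is judged then, once.
The state is a dict: "time_s": time; "q": joint angles; "dq": joint speeds; "joint_efforts": joint torques, N m; "eef_pos": TCP position; "eef_rot": TCP orientation; "wrist_force": force on the tool from outside, world axes, zero at the start; "torque": the same for the moment, N m; "opening": opening from 0.0 (shut) to 1.0 (fully open); "grasp_force": force on a finger pad.
Only numpy, scipy, OpenCV 4.12 (cv2) and the standard library are available. Lean on these libraries where they do the work, as an engineer would, in place of code of your own. Each camera call takes 0.05 s, during which the arm holds its last target. There are 200 camera calls.

### The job

Get the specimen transport box ready to go: first swing the open orange clip at its end down until it is fully home against the box wall, then take the reader wand out of its dock. Hold the wand upright with its sprung brass tip on the middle of the steel button in the blue collar on the lid, pressed lightly so that the tip is pushed about half-way in. Finish while still gripping the wand and holding it there, and leave the other things on the bench where they are.

Things in the scene. Friction and masses are not known exactly. Their poses are not given: they have to be found in the camera images.
- box: Fixed insulated specimen box, off-white, light grey lid. Shell 292 mm long (its y) x 212 mm wide; lid 300 x 220 mm, flat top 150 mm above the bench, with a dark handle 15 mm tall folded across its middle (within 25 mm of the centre in y). Origin: centre of the underside; z up. Orange clips at both short ends: the +y one is already shut, the -y one (towards the robot's right) is open.
- clip_hinge (a point): Middle of the open clip's hinge axis, on the lid's edge at the box's -y end, 138 mm above the bench, 6 mm out from the lid's edge. The axis is level and runs along the box's x axis (this point has the box's axes).
- clip (a joint): Angle of the open orange clip, rad: 0 = shut, hanging down against the wall; 1.57 = sticking out level from the box; starts at 1.3 to 1.9. A flap 58 mm wide along the hinge, 46 mm long, 4 mm thick, with a thumb tab at its free edge (45 to 50 mm from the hinge, 9 mm proud of the outer face). Stays where it is left; about 1 N moves it. Push its outer face down, then towards the box.
- clip_pad (a point): The ribbed thumb spot on the clip's outer face: middle of its width, 34 mm from the hinge axis, 5 mm outward of it. The point turns with the clip (its axes are the box's when the clip is shut; its -y axis points out of the outer face).
- wand: Reader wand, 155 mm long, about 120 g, round about its z: sprung brass tip 8 mm in diameter (0 to 12 mm), black nose 16 mm in diameter (12 to 40 mm), steel barrel 26 mm in diameter (40 to 155 mm), blue top. Origin: end of the tip when not pressed in; z runs from there to the blue top. It starts upright, tip down in its dock, the barrel's shoulder on the dock's top.
- wand_grip (a point): Point on the wand's axis 125 mm above the tip's end, 30 mm below the blue top: a good height to grip from above.
- wand_tip (a joint): How far the wand's brass tip is pushed into the nose, m: 0 = fully out, 0.010 = bottomed. Its spring gives 0.9 N at first and 0.3 N more for each millimetre (2.4 N half-way, 3.9 N at the bottom).
- dock: Dark charging dock with a round blind hole 20 mm in diameter that holds the wand's nose (drawn straight up, 40 mm, to be clear); 80 x 70 mm, 55 mm high, fixed. Origin: centre of the underside, on the hole's axis. It stands on the robot's right; it and the tip rack may be found in each other's place.
- blue_logger: The logger to read: steel button 17 mm in diameter in a flat blue collar 38 mm in diameter, fixed on the box's lid on one side of the handle. Origin: centre of its underside, on the lid; z up.
- blue_logger_face (a point): Centre of the blue-collared logger's steel face, 8 mm above the lid, 158 mm above the bench.
- yellow_logger: The same kind of button in a yellow collar on the other side of the lid's handle: not the one to read.
- tip_rack: Bystander: green rack of pipette tips, 85 x 120 mm, 54 mm high. Origin: centre of the underside.
- dishes: Bystander: stack of culture dishes, 90 mm in diameter, 45 mm high. Origin: centre of the underside.
- spray_bottle: Bystander: white bottle with a red cap, 68 mm in diameter, 185 mm high. Origin: centre of the underside.
- sharps_tub: Bystander: orange tub with a white lid, 148 mm in diameter, 164 mm high. Origin: centre of the underside.
- waste_beaker: Bystander: clear open beaker, 90 mm in diameter, 115 mm high. Origin: centre of the underside.
- tape_roll: Bystander: roll of yellow tape lying flat, 80 mm in diameter, 19 mm high. Origin: centre of the underside.
- marker: Bystander: marker pen lying down, 135 mm long along its x, 14 mm thick. Origin: centre of the underside.
Not all that is in view belongs to the job. What is shaped like the dock but pink is not meant.

How it is judged:
On the way, in this order (a step that is already met when the one before it is completed fails the run):
1. the orange clip is swung shut (within 0.06 rad), the wand still in its dock (value of joint clip below 0.06 rad and z of wand in the frame of dock below 0.03 m), for 0.2 s.
2. the wand is gripped and drawn clear of its dock (z of wand in the frame of dock above 0.06 m and contact force between the fingers and wand above 2 N), for 0.2 s.
At the end, for the whole second after the job is handed in: The clip is shut within 0.06 rad; the wand is gripped, still, upright within 0.12 rad (7 degrees), tip up to 6 mm off the middle of the blue-collared logger's steel face and touching it with 0.8 to 6 N, the tip pushed in 2 to 8.5 mm of its 10 mm; the wand touches neither the box nor the dock (value of joint clip below 0.06 rad and horizontal distance between wand and blue_logger_face below 0.006 m and angle between wand's own z axis and vertical below 0.12 rad and height (world z) of wand_grip above 0.25 m and value of joint wand_tip between 0.002 and 0.0085 m and contact force between wand and blue_logger between 0.8 and 6 N and contact force between the fingers and wand above 2 N and contact force between wand and box below 0.3 N and contact force between wand and dock below 0.3 N and linear speed of wand below 0.02 m/s); the arm keeps its last pose, push and grip.
It fails at once if the wand is pressed on the blue logger with more than 15 N (contact force between wand and blue_logger above 15 N).
It fails at once if a bystander is pushed more than 30 mm or tipped over (distance of any of tip_rack, dishes, spray_bottle, sharps_tub, waste_beaker, tape_roll, marker from where it was at the start of the episode above 0.03 m or angle between any of spray_bottle, waste_beaker's own z axis and vertical above 0.5 rad).
It also fails if it takes over 58 s, if anything falls off the work surface, if the arm or the gripper's body presses on something with over 40 N, if the wrist force passes 120 N, or if a joint passes its speed limit or range.

## Working session

There is one attempt and no reset: what is moved stays moved. The work goes in short steps, Python scripts to look and compute and a tool call to move; the robot and the scene stay as the last step left them, time stands still between calls to the robot, and variables do not carry over. Pictures are saved under pics/ and viewed, at most 10 in all, crops included, and the job is handed in when it is done.

Besides the shell and the picture viewer there is one more tool, called after "Request:" as name(argument=value, ...), one argument or row to a line, values as JSON. servo_tool: Moves the arm, as the interface text tells. Its arguments: {"type":"object","properties":{"commands":{"type":"array"}},"required":["commands"]}

```bash
mkdir -p pics; cat > h.py <<'E'
import numpy as np, cv2, pickle
from bench import ctrl
def snap(n,f):
    c=ctrl.camera(n); pickle.dump(c,open(f'pics/{f}.pkl','wb')); cv2.imwrite(f'pics/{f}.png',c['color'][:,:,::-1]); return c
def load(f): return pickle.load(open(f'pics/{f}.pkl','rb'))
def ray(c,u,v):
    x=(u-c['cx'])/c['fx']; y=(v-c['cy'])/c['fy']; a,b=x,y
    for _ in range(20):
        s=1+c['k1']*(a*a+b*b); a,b=x/s,y/s
    return np.stack([a,b,np.ones_like(a)],-1)
def pt(c,u,v,z=None):
    u,v=np.asarray(u,float),np.asarray(v,float); d=ray(c,u,v)
    C=-c['R'].T@c['t']
    if z is None: return (d*c['z_map'][v.astype(int),u.astype(int)][...,None]-c['t'])@c['R']
    w=d@c['R']; return C+w*((z-C[2])/w[...,2])[...,None]
E
python3 - <<'E'
from h import *
a=snap('scene','s0')['color'];b=snap('top','t0')['color']
o=ctrl.get_obs();print(o['eef_pos'],o['eef_rot'],o['time_s'])
E
```

```text
[0.20057075 0.53839136 0.25246663] [-3.02593383e-04  1.77483303e-01  9.84123491e-01 -7.35139176e-04] 0.1
```

View pics/t0.png

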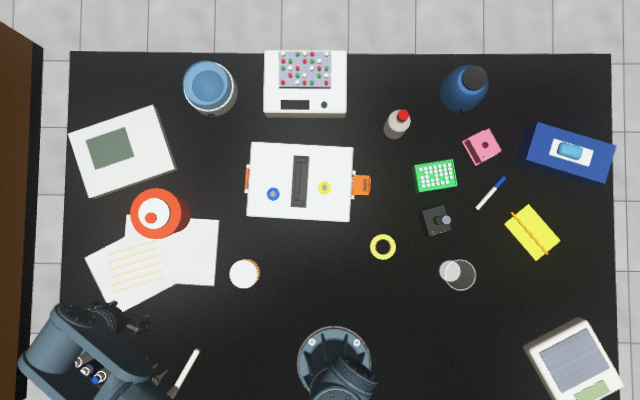

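View pics/s0.png

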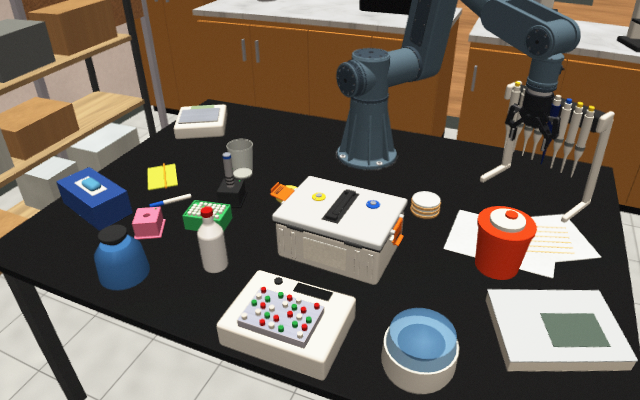

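Top view: blue logger about (273,194), yellow logger (324,188), open clip (361,185), and the dark dock (437,220) with the wand's top at (446,220). Lookalikes are the pink dock (481,146), the yellow logger and the shut clip (247,178). I choose the dark dock, the blue logger and the right-hand clip, and check them in one crop.

```bash
python3 - <<'E'
from h import *
c=load('t0');im=c['color'][130:280,240:490,::-1]
cv2.imwrite('pics/crop1.png',cv2.resize(im,None,fx=3.2,fy=3.2,interpolation=cv2.INTER_CUBIC))
hsv=cv2.cvtColor(c['color'],cv2.COLOR_RGB2HSV)
def blob(lo,hi,u0,u1,v0,v1,name,z=None):
    m=cv2.inRange(hsv,lo,hi);k=np.zeros_like(m);k[v0:v1,u0:u1]=m[v0:v1,u0:u1]
    v,u=np.nonzero(k);P=pt(c,u,v) if z is None else pt(c,u,v,z)
    print(name,len(u),u.mean(),v.mean(),'med',np.median(P,0).round(4),'mean',P.mean(0).round(4),P.min(0).round(3),P.max(0).round(3))
blob((100,120,60),(130,255,255),262,285,184,205,'blue',.155)
blob((100,120,60),(130,255,255),262,285,184,205,'blue_d')
blob((22,100,90),(35,255,255),312,336,178,198,'yellow',.155)
blob((4,150,90),(20,255,255),353,375,170,200,'clip')
blob((95,60,40),(130,255,255),435,460,205,235,'wandtop')
# lid
P=pt(c,*np.meshgrid(np.arange(235,380),np.arange(130,235)));m=(abs(P[...,2]-.15)<.006).astype(np.uint8)
n,l,s,_=cv2.connectedComponentsWithStats(m);i=1+s[1:,4].argmax();Q=P[l==i][:,:2]
print('lid',cv2.minAreaRect((Q*1000).astype(np.float32)),np.median(P[l==i][:,2]))
P=pt(c,*np.meshgrid(np.arange(415,465),np.arange(200,245)));m=(abs(P[...,2]-.055)<.006)
Q=P[m];print('dock',len(Q),cv2.minAreaRect((Q[:,:2]*1000).astype(np.float32)))
m=(P[...,2]>.14);Q=P[m];print('wand',len(Q),Q.mean(0),Q.min(0),Q.max(0))
print('cam',-c['R'].T@c['t'])
E
```

```text
blue 86 272.69767441860466 193.51162790697674 med [0.5228 0.182  0.155 ] mean [0.5228 0.1827 0.155 ] [0.507 0.167 0.155] [0.539 0.199 0.155]
blue_d 86 272.69767441860466 193.51162790697674 med [0.5229 0.1821 0.1545] mean [0.5228 0.1827 0.1546] [0.507 0.167 0.148] [0.539 0.2   0.161]
yellow 93 324.0430107526882 187.43010752688173 med [0.5429 0.0351 0.155 ] mean [0.5418 0.0351 0.155 ] [0.526 0.018 0.155] [0.558 0.052 0.155]
clip 336 361.07738095238096 184.44940476190476 med [ 0.5515 -0.0713  0.1484] mean [ 0.5511 -0.071   0.1563] [ 0.431 -0.096  0.137] [0.581 0.022 1.43 ]
wandtop 12 441.9166666666667 219.41666666666666 med [ 0.4532 -0.2986  0.1644] mean [ 0.4535 -0.2991  0.1633] [ 0.443 -0.303  0.154] [ 0.463 -0.296  0.171]
lid ((558.7650146484375, 83.8592758178711), (356.0260925292969, 219.67703247070312), 87.14324951171875) 0.1503397861522875
dock 463 ((453.20166015625, -309.57318115234375), (80.50482177734375, 71.66209411621094), 16.81232261657715)
wand 95 [ 0.45155076 -0.27498636  0.28547973] [ 0.43148645 -0.32044069  0.14097104] [0.46643168 0.02176391 1.42971416]
cam [0.43148645 0.02176391 1.42971416]
```

View pics/crop1.png

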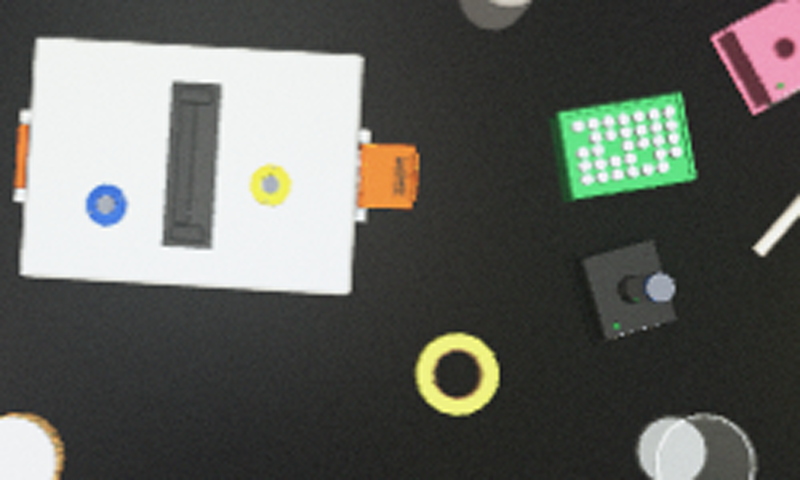

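```bash
python3 - <<'E'
from h import *
c=load('t0')
print('wandtop z=.17',pt(c,445.9,219.7,.17))
P=pt(c,*np.meshgrid(np.arange(235,380),np.arange(130,235)));im=c['color'][130:235,235:380].astype(int)
m=((abs(P[...,2]-.15)<.006)&(im.max(2)-im.min(2)<40)&(im.min(2)>150)).astype(np.uint8)
m=cv2.morphologyEx(m,cv2.MORPH_OPEN,np.ones((9,9),np.uint8))
r=cv2.minAreaRect((P[m>0][:,:2]*1000).astype(np.float32));print('lid',r)
a=np.radians(r[2]-90);C=np.array(r[0])/1e3;yb=np.array([-np.sin(a),np.cos(a)]);xb=np.array([np.cos(a),np.sin(a)])
H=C-.156*yb;print('hinge',H,'yaw',a)
hsv=cv2.cvtColor(c['color'],cv2.COLOR_RGB2HSV);k=cv2.inRange(hsv,(4,150,90),(20,255,255))
v,u=np.nonzero(k);s=(u>352)&(u<375)&(v>170)&(v<200);Q=pt(c,u[s],v[s]);Q=Q[(Q[:,2]>.1)&(Q[:,2]<.25)]
out=-(Q[:,:2]-H)@yb;
for b in range(-5,60,5):
    t=(out*1e3>=b)&(out*1e3<b+5)
    if t.any():print(b,t.sum(),np.median(Q[t,2]).round(4),((Q[t,:2]-H)@xb).mean().round(4))
s=load('s0')
hs=cv2.cvtColor(s['color'],cv2.COLOR_RGB2HSV);k=cv2.inRange(hs,(100,120,60),(130,255,255));v,u=np.nonzero(k)
t=(u>360)&(u<385)&(v>195)&(v<212);print('blue scene',t.sum(),pt(s,u[t],v[t],.155).mean(0),np.median(pt(s,u[t],v[t]),0))
o=ctrl.get_obs();x,y=H-.036*yb
from scipy.spatial.transform import Rotation as R
M=R.from_quat(np.roll(o['eef_rot'],-1)).as_matrix();print('to pad hover (tool mm)',M.T@(np.array([x,y,.23])-o['eef_pos'])*1e3,(x,y))
w=a+np.pi/2-np.arctan2(M[1,0],M[0,0]);print('turn',-w)
E
```

```text
wandtop z=.17 [ 0.45265897 -0.30851572  0.17      ]
lid ((555.3868408203125, 119.52894592285156), (271.9868469238281, 214.4586944580078), 81.99388885498047)
hinge [ 0.53365936 -0.03495056] yaw -0.13973299976120404
5 8 0.1428 0.0375
10 30 0.143 0.0239
15 37 0.1441 0.0227
20 34 0.145 0.0221
25 35 0.146 0.0213
30 35 0.1491 0.0222
35 33 0.1489 0.0232
40 31 0.1506 0.0228
45 29 0.152 0.0257
50 37 0.1523 0.0238
55 25 0.1612 0.0193
blue scene 62 [0.53036055 0.18283581 0.155     ] [0.53232284 0.18492323 0.15500588]
to pad hover (tool mm) [-520.15282385 -455.98216314   23.00135998] (np.float64(0.5286453262412452), np.float64(-0.07059967211771992))
turn 1.353671829152395
```

```bash
python3 - <<'E'
from h import *
from scipy.spatial.transform import Rotation as R
c=load('t0')
K=np.array([(36,38),(363,56),(351,294),(20,276)])/3.2
P=pt(c,K[:,0]+240-.3,K[:,1]+130-.3,.15)[:,:2];print(P, [np.linalg.norm(P[i]-P[i-1]) for i in range(4)])
C=P.mean(0);yb=P[0]+P[3]-P[1]-P[2];yb/=np.linalg.norm(yb);xb=np.array([yb[1],-yb[0]]);a=np.arctan2(xb[1],xb[0])
H=C-.156*yb;print('C',C,'hinge',H,'yaw',a)
hsv=cv2.cvtColor(c['color'],cv2.COLOR_RGB2HSV);k=cv2.inRange(hsv,(4,150,90),(20,255,255))
v,u=np.nonzero(k);s=(u>352)&(u<375)&(v>170)&(v<200);Q=pt(c,u[s],v[s]);Q=Q[(Q[:,2]>.1)&(Q[:,2]<.25)]
out=-(Q[:,:2]-H)@yb;l=(Q[:,:2]-H)@xb
print('clip out',out.min(),out.max(),'lat',np.percentile(l,[2,50,98]),'slope',np.polyfit(out,Q[:,2],1))
for n,u,v in (('blue',105,205),('yellow',270,185)):
    print(n,pt(c,240+u/3.2-.3,130+v/3.2-.3,.158))
o=ctrl.get_obs();x,y=H-.034*yb
M=R.from_quat(np.roll(o['eef_rot'],-1)).as_matrix();print('to pad hover (tool mm)',M.T@(np.array([x,y,.23])-o['eef_pos'])*1e3,(x,y))
print('turn',-(a+np.pi/2-np.arctan2(M[1,0],M[0,0])))
E
```

```text
[[ 0.67385093  0.24904854]
 [ 0.65987676 -0.04787653]
 [ 0.4445416  -0.03866911]
 [ 0.4575633   0.25934043]] [np.float64(0.21653235325331677), np.float64(0.2972537141752951), np.float64(0.21553191950956022), np.float64(0.2982939036495062)]
C [0.55895815 0.10546083] hinge [ 0.55188674 -0.05037881] yaw -0.045345094888767826
clip out -0.0030386564316818455 0.04626815883764343 lat [-0.02667166  0.00181385  0.02865128] slope [0.30628458 0.14224676]
blue [0.52185209 0.18279505 0.158     ]
yellow [0.54128007 0.03496545 0.158     ]
to pad hover (tool mm) [-545.28717686 -461.27990201   23.00118382] (np.float64(0.550345532396697), np.float64(-0.0843438633100955))
turn 1.259283924279959
```

Request:
servo_tool(
  commands=[
    [[-42, -35.5, 0], 0, 0],
    [[-42, -35.5, 0], 0, 0],
    [[-42, -35.5, 0], 0, 0],
    [[-42, -35.5, 0], 0, 0],
    [[-42, -35.5, 0], 0, 0],
    [[-42, -35.5, 0], 0, 0],
    [[-42, -35.5, 0], 0, 0],
    [[-42, -35.5, 0], 0, 0],
    [[-42, -35.5, 0], 0, 0],
    [[-42, -35.5, 0], 0, 0],
    [[-42, -35.5, 0], 0, 0],
    [[-42, -35.5, 0], 0, 0],
    [[-41, -35, 0], 0, 0],
    [[0, 0, 0], 0.18, 0],
    [[0, 0, 0], 0.18, 0],
    [[0, 0, 0], 0.18, 0],
    [[0, 0, 0], 0.18, 0],
    [[0, 0, 0], 0.18, 0],
    [[0, 0, 0], 0.18, 0],
    [[0, 0, 0], 0.18, 0],
  ],
)

```text
time_s: 2.6
eef_pos: [0.5502, -0.0834, 0.2528]
eef_rot: [-0.0, 0.725, 0.689, -0.0]
wrist_force: [0.4, 0.2, -0.8]
opening: -0.002
grasp_force: 0.0
```

Request:
servo_tool(
  commands=[
    [[0, 0, 25], 0, 0],
    [[0, 0, 25], 0, 0],
    [[0, 0, 12], 0, 0],
    [[0, 0, 8], 0, 0],
    [[0, 0, 8], 0, 0],
    [[0, 0, 8], 0, 0],
    [[0, 0, 8], 0, 0],
    [[0, 0, 8], 0, 0],
    [[0, 0, 8], 0, 0],
    [[0, 0, 0], 0, 0],
  ],
)

```text
time_s: 3.85
eef_pos: [0.5499, -0.0834, 0.1423]
eef_rot: [-0.001, 0.723, 0.691, -0.0]
wrist_force: [0.4, -0.7, 0.9]
opening: -0.0
grasp_force: 0.0
```

Contact force is about 1 N, as expected for the clip swinging. Continuing down, then in.

Request:
servo_tool(
  commands=[
    [[0, 0, 8], 0, 0],
    [[0, 0, 8], 0, 0],
    [[0, 0, 8], 0, 0],
    [[0, 0, 6], 0, 0],
    [[0, 0, 5], 0, 0],
    [[2, 0, 0], 0, 0],
    [[2, 0, 0], 0, 0],
    [[2, 0, 0], 0, 0],
    [[2, 0, 0], 0, 0],
    [[0, 0, 0], 0, 0],
  ],
)

```text
time_s: 5.1
eef_pos: [0.5539, -0.0727, 0.1146]
eef_rot: [0.001, 0.723, 0.691, 0.004]
wrist_force: [-10.7, 17.4, 46.5]
opening: -0.003
grasp_force: 20.3
```

```bash
python3 - <<'E'
from h import *
s=snap('scene','s1');cv2.imwrite('pics/crop2.png',cv2.resize(s['color'][140:260,230:390,::-1],None,fx=5,fy=5,interpolation=cv2.INTER_CUBIC))
E
```

```text
(no output)
```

View pics/crop2.png

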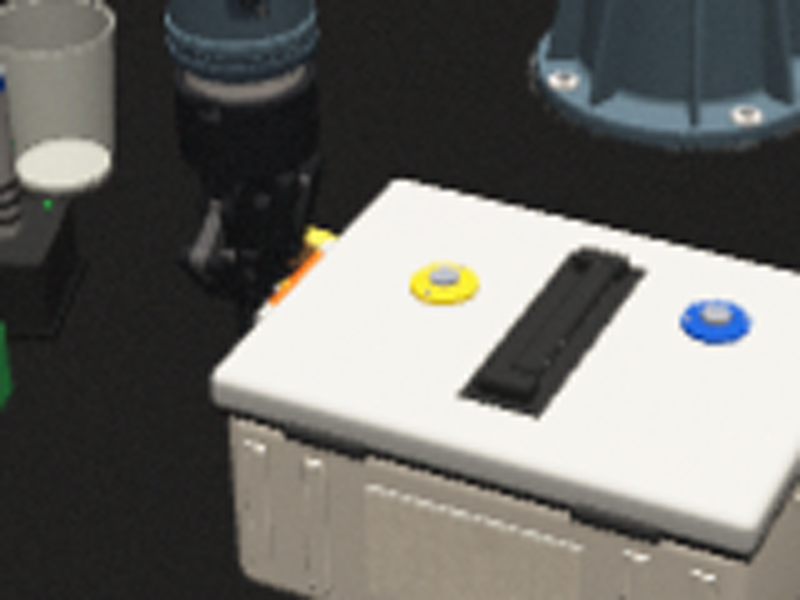

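The tip is caught inside the thumb tab (46 N upwards). I'll back up, go around outside the tab, and press inward from there.

Request:
servo_tool(
  commands=[
    [[0, 0, -8], 0, 0],
    [[0, 0, -10], 0, 0],
    [[0, 0, -10], 0, 0],
    [[0, 0, -10], 0, 0],
    [[-20, 0, 0], 0, 0],
    [[-20, 0, 0], 0, 0],
    [[-10, 0, 0], 0, 0],
    [[0, 0, 0], 0, 0],
  ],
)

```text
time_s: 6.15
eef_pos: [0.5482, -0.1267, 0.1459]
eef_rot: [-0.0, 0.724, 0.69, -0.0]
wrist_force: [0.4, -0.0, 0.3]
opening: 0.001
grasp_force: 0.0
```

```bash
python3 - <<'E'
from h import *
s=snap('scene','s2');cv2.imwrite('pics/crop3.png',cv2.resize(s['color'][140:240,230:350,::-1],None,fx=6,fy=6,interpolation=cv2.INTER_CUBIC))
hsv=cv2.cvtColor(s['color'],cv2.COLOR_RGB2HSV);k=cv2.inRange(hsv,(4,150,90),(20,255,255));v,u=np.nonzero(k)
t=(u>260)&(u<300)&(v>170)&(v<210);Q=pt(s,u[t],v[t]);H=np.array([.5519,-.0504]);a=-.0453
yb=np.array([-np.sin(a),np.cos(a)]);o=-(Q[:,:2]-H)@yb
print(t.sum(),np.percentile(o,[2,50,98]),np.percentile(Q[:,2],[2,50,98]))
for b in range(-10,60,5):
    m=(o*1e3>=b)&(o*1e3<b+5)
    if m.any():print(b,m.sum(),Q[m,2].min(),Q[m,2].max())
E
```

```text
56 [-0.00222765  0.11505876  0.13386963] [0.00272705 0.01634112 0.14568281]
-5 5 0.14392247913737585 0.14634708152996556
0 13 0.14026014291864594 0.1440405199299928
```

View pics/crop3.png

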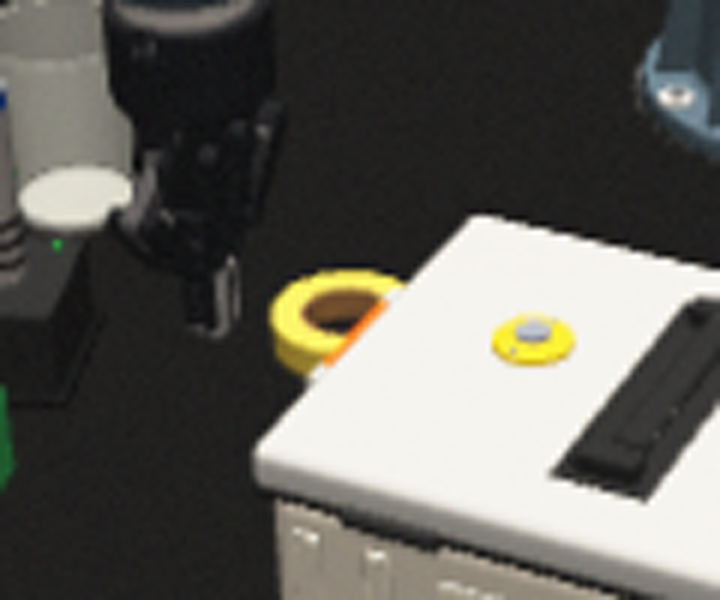

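Request:
servo_tool(
  commands=[
    [[0, 0, 15], 0, 0],
    [[0, 0, 15], 0, 0],
    [[0, 0, 10], 0, 0],
    [[10, 0, 0], 0, 0],
    [[10, 0, 0], 0, 0],
    [[10, 0, 0], 0, 0],
    [[8, 0, 0], 0, 0],
    [[4, 0, 0], 0, 0],
    [[4, 0, 0], 0, 0],
    [[3, 0, 0], 0, 0],
    [[0, 0, 0], 0, 0],
  ],
)

```text
time_s: 7.58
eef_pos: [0.5508, -0.0765, 0.1063]
eef_rot: [-0.0, 0.723, 0.691, -0.0]
wrist_force: [0.8, -0.1, 0.1]
opening: 0.001
grasp_force: 0.0
```

Request:
servo_tool(
  commands=[
    [[2, 0, 0], 0, 0],
    [[2, 0, 0], 0, 0],
    [[2, 0, 0], 0, 0],
    [[0, 0, 0], 0, 0],
  ],
)

```text
time_s: 8.07
eef_pos: [0.551, -0.0735, 0.1062]
eef_rot: [0.002, 0.723, 0.691, -0.002]
wrist_force: [-1.0, -12.9, -4.0]
opening: -0.002
grasp_force: 6.5
```

Request:
servo_tool(
  commands=[
    [[2, 0, 0], 0, 0],
    [[0, 0, 0], 0, 0],
    [[0, 0, 0], 0, 0],
  ],
)

```text
time_s: 8.45
eef_pos: [0.5511, -0.073, 0.1062]
eef_rot: [0.003, 0.723, 0.691, -0.003]
wrist_force: [-2.0, -19.1, -5.2]
opening: -0.0
grasp_force: 9.4
```

Request:
servo_tool(
  commands=[
    [[-10, 0, 0], 0, 0],
    [[-20, 0, 0], 0, 0],
    [[-30, 0, 0], 0, 0],
    [[0, 0, -50], 0, 85],
    [[0, 0, -50], 0, 85],
    [[0, 0, -50], 0, 85],
    [[-40, 0, 0], 0, 85],
    [[0, 0, 0], 0, 85],
    [[0, 0, 0], 0, 85],
  ],
)

```text
time_s: 9.57
eef_pos: [0.5462, -0.1685, 0.2558]
eef_rot: [-0.001, 0.723, 0.69, 0.0]
wrist_force: [0.7, 0.4, -0.7]
opening: 0.994
grasp_force: 0.0
```

```bash
python3 - <<'E'
from h import *
from scipy.spatial.transform import Rotation as R
s=snap('top','t3');a=s['color'][140:240,330:480,::-1]
w=snap('wrist','w3')['color'][:,:,::-1]
cv2.imwrite('pics/c4.png',np.vstack([cv2.resize(a,(450,300),interpolation=cv2.INTER_CUBIC),cv2.resize(w,(450,281))]))
o=ctrl.get_obs();M=R.from_quat(np.roll(o['eef_rot'],-1)).as_matrix()
print(o['eef_pos'],o['wrist_force'],'to wand',M.T@(np.array([.453,-.309,.14])-o['eef_pos'])*1e3)
E
```

```text
[ 0.54623524 -0.16782243  0.25556172] [-0.37735482  0.43251694  0.36341224] to wand [-145.40504663  -86.55000301  115.52010789]
```

View pics/c4.png

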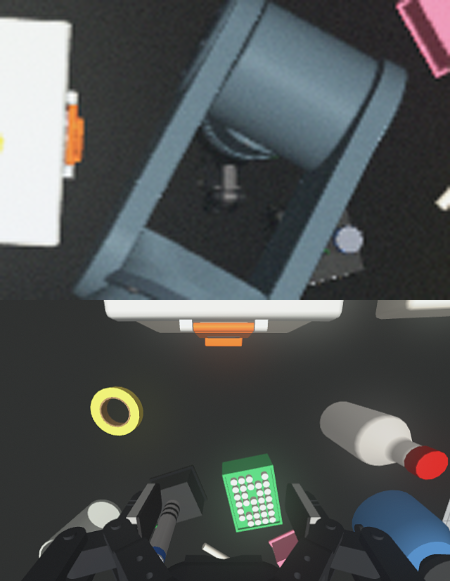

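The clip hangs against the wall in both views (top (75,140); wrist (223,330)). Now to above the wand.

Request:
servo_tool(
  commands=[
    [[-36, -21.5, 0], 0, 85],
    [[-36, -21.5, 0], 0, 85],
    [[-36, -21.5, 0], 0, 85],
    [[-37, -22, 0], 0, 85],
    [[0, 0, 0], 0, 85],
  ],
)

```text
time_s: 10.3
eef_pos: [0.4523, -0.3107, 0.2559]
eef_rot: [-0.0, 0.724, 0.69, -0.0]
wrist_force: [-0.2, 0.3, 0.1]
opening: 0.99
grasp_force: 0.0
```

```bash
python3 - <<'E'
from h import *
from scipy.spatial.transform import Rotation as R
w=load('w3');hsv=cv2.cvtColor(w['color'],cv2.COLOR_RGB2HSV);k=cv2.inRange(hsv,(4,150,90),(20,255,255));v,u=np.nonzero(k)
t=(u>260)&(u<380)&(v<80);Q=pt(w,u[t],v[t]);H=np.array([.5519,-.0504]);a=-.0453
yb=np.array([-np.sin(a),np.cos(a)]);o=-(Q[:,:2]-H)@yb
for z in range(80,150,6):
    m=(Q[:,2]*1e3>=z)&(Q[:,2]*1e3<z+6)
    if m.any():print('clip z',z,m.sum(),np.median(o[m]).round(4))
c=snap('wrist','w4')
P=pt(c,*np.meshgrid(np.arange(640),np.arange(400)));ob=ctrl.get_obs();M=R.from_quat(np.roll(ob['eef_rot'],-1)).as_matrix()
m=(np.hypot(P[...,0]-.453,P[...,1]+.309)<.03)
for z in range(60,200,10):
    s=m&(P[...,2]*1e3>=z)&(P[...,2]*1e3<z+10)
    if s.any():q=P[s];print('z',z,s.sum(),q.min(0).round(4),q.max(0).round(4))
print(ob['eef_pos'],M.T@(np.array([.453,-.309,.14])-ob['eef_pos'])*1e3, 'cam',-c['R'].T@c['t'])
cv2.imwrite('pics/w4.png',c['color'][:,:,::-1])
E
```

```text
clip z 86 203 0.0122
clip z 92 423 0.0079
clip z 134 313 0.0043
clip z 140 875 0.0006
z 60 50 [ 0.4408 -0.3095  0.0603] [ 0.4661 -0.2973  0.0699]
z 70 44 [ 0.4413 -0.3059  0.07  ] [ 0.4651 -0.2974  0.0798]
z 80 65 [ 0.4403 -0.3077  0.08  ] [ 0.4656 -0.2975  0.0896]
z 90 82 [ 0.4407 -0.3101  0.0908] [ 0.466  -0.2973  0.1   ]
z 100 69 [ 0.4403 -0.3084  0.1003] [ 0.4655 -0.2975  0.11  ]
z 110 89 [ 0.4405 -0.3097  0.1101] [ 0.4659 -0.2976  0.1199]
z 120 87 [ 0.4403 -0.3087  0.12  ] [ 0.4656 -0.2976  0.1299]
z 130 105 [ 0.4405 -0.3098  0.13  ] [ 0.4659 -0.2975  0.1399]
z 140 114 [ 0.4403 -0.3086  0.14  ] [ 0.4655 -0.2976  0.15  ]
z 150 116 [ 0.4402 -0.3099  0.1502] [ 0.4661 -0.2975  0.16  ]
z 160 778 [ 0.4402 -0.3229  0.1601] [ 0.4658 -0.2973  0.17  ]
z 170 287 [ 0.4408 -0.3224  0.17  ] [ 0.4647 -0.2985  0.1715]
[ 0.45304288 -0.30946929  0.25586808] [ 3.55489422e-01 -1.93320734e-02  1.15868491e+02] cam [ 0.45626015 -0.22818177  0.37623478]
```

View pics/w4.png

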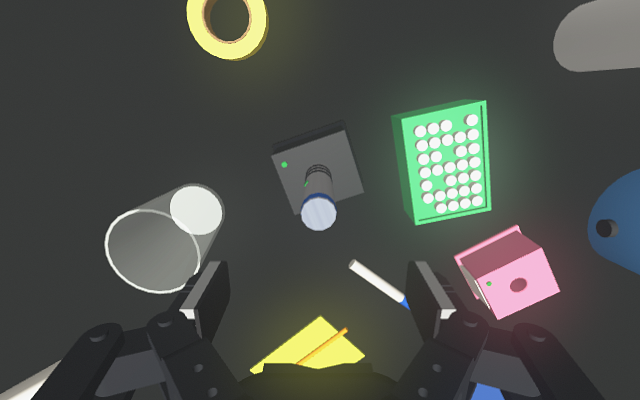

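Clear view: wand top at (319,212), centred between the jaws. Its barrel spans x 0.440–0.466, as a 26 mm barrel should. Descending and gripping.

Request:
servo_tool(
  commands=[
    [[0, 0, 30], 0, 85],
    [[0, 0, 30], 0, 85],
    [[0, 0, 25], 0, 85],
    [[0, 0, 15], 0, 85],
    [[0, 0, 8], 0, 85],
    [[0, 0, 0], 0, 40],
    [[0, 0, 0], 0, 20],
    [[0, 0, 0], 0, 10],
    [[0, 0, 0], 0, 10],
    [[0, 0, 0], 0, 10],
    [[0, 0, 0], 0, 10],
  ],
)

```text
time_s: 11.72
eef_pos: [0.4536, -0.3097, 0.1492]
eef_rot: [0.001, 0.723, 0.691, -0.0]
wrist_force: [-2.8, 1.3, 5.9]
opening: 0.291
grasp_force: 58.7
```

Request:
servo_tool(
  commands=[
    [[0, 0, -10], 0, 10],
    [[0, 0, -12], 0, 10],
    [[0, 0, -15], 0, 10],
    [[0, 0, -20], 0, 10],
    [[0, 0, -25], 0, 10],
    [[0, 0, -30], 0, 10],
    [[0, 0, -30], 0, 10],
    [[0, 0, -30], 0, 10],
    [[0, 0, -28], 0, 10],
    [[0, 0, 0], 0, 10],
    [[0, 0, 0], 0, 10],
  ],
)

```text
time_s: 13.1
eef_pos: [0.4532, -0.3089, 0.3474]
eef_rot: [-0.001, 0.723, 0.691, 0.0]
wrist_force: [-1.0, 0.8, -2.2]
opening: 0.284
grasp_force: 59.0
```

```bash
python3 - <<'E'
from h import *
from scipy.spatial.transform import Rotation as R
o=ctrl.get_obs();M=R.from_quat(np.roll(o['eef_rot'],-1)).as_matrix();p=o['eef_pos']
w=snap('wrist','w5');P=pt(w,*np.meshgrid(np.arange(640),np.arange(400)))
m=np.hypot(P[...,0]-p[0],P[...,1]-p[1])<.035
for lo,hi in ((.17,.22),(.2,.215),(.215,.23),(.23,.245),(.245,.26),(.26,.28),(.28,.31),(.31,.33)):
    s=m&(P[...,2]>lo)&(P[...,2]<hi)
    if s.any():q=P[s];d=(q-p)@M;print(lo,hi,s.sum(),d.min(0).round(4),d.max(0).round(4),q[:,2].min())
print(p,o['grasp_force'],o['opening'])
print('to above logger',M.T@(np.array([.522,.183,p[2]])-p)*1e3)
cv2.imwrite('pics/w5.png',w['color'][:,:,::-1])
E
```

```text
0.215 0.23 26 [ 1.000e-04 -8.400e-03  1.174e-01] [0.007  0.0061 0.1221] 0.22528157293250553
0.23 0.245 58 [ 0.0029 -0.0074  0.1079] [0.0072 0.0061 0.1174] 0.2300090716407089
0.245 0.26 73 [ 0.0029 -0.0125  0.0875] [0.012  0.0111 0.0934] 0.254004080178595
0.26 0.28 353 [ 0.0004 -0.0134  0.0674] [0.0126 0.0123 0.0873] 0.26008129892895404
0.28 0.31 758 [ 0.0003 -0.0133  0.0374] [0.0126 0.0127 0.0674] 0.2800037462593713
0.31 0.33 829 [ 0.0006 -0.0185  0.0174] [0.0124 0.0185 0.0373] 0.31007366023739363
[ 0.4531741  -0.30892331  0.34735993] 58.989797830581665 0.28407907260078563
to above logger [4.94564746e+02 4.61641352e+01 3.66752388e-01]
```

View pics/w5.png

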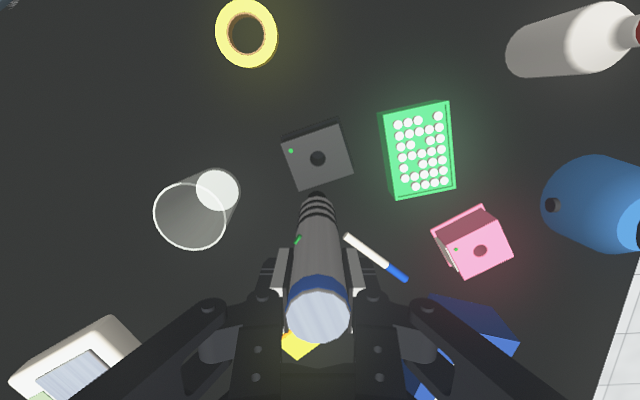

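Request:
servo_tool(
  commands=[
    [[45, 4, 0], 0, 10],
    [[45, 4, 0], 0, 10],
    [[45, 4, 0], 0, 10],
    [[45, 4, 0], 0, 10],
    [[45, 4, 0], 0, 10],
    [[45, 4, 0], 0, 10],
    [[45, 4, 0], 0, 10],
    [[45, 4, 0], 0, 10],
    [[45, 4, 0], 0, 10],
    [[45, 4, 0], 0, 10],
    [[44, 6, 0], 0, 10],
    [[0, 0, 0], 0, 10],
    [[0, 0, 0], 0, 10],
  ],
)

```text
time_s: 14.78
eef_pos: [0.5216, 0.1817, 0.3469]
eef_rot: [-0.001, 0.723, 0.691, -0.001]
wrist_force: [0.2, -0.4, -1.3]
opening: 0.289
grasp_force: 59.1
```

```bash
python3 - <<'E'
from h import *
from scipy.spatial.transform import Rotation as R
o=ctrl.get_obs();M=R.from_quat(np.roll(o['eef_rot'],-1)).as_matrix();p=o['eef_pos'];print(p,o['grasp_force'])
w=snap('wrist','w6');s=snap('scene','s6');t=load('t0')
for n,c in (('w',w),('s',s),('t',t)):
    hsv=cv2.cvtColor(c['color'],cv2.COLOR_RGB2HSV);k=cv2.inRange(hsv,(100,100,50),(130,255,255));v,u=np.nonzero(k)
    Q=pt(c,u,v);g=(np.hypot(Q[:,0]-.524,Q[:,1]-.183)<.035)&(Q[:,2]<.175)
    if g.any():
        q=pt(c,u[g],v[g],.154)[:,:2];print(n,g.sum(),cv2.minEnclosingCircle((q*1e3).astype(np.float32)),q.mean(0),np.median(Q[g,2]),u[g].mean(),v[g].mean())
a=cv2.resize(w['color'][100:350,160:480,::-1],(640,500),interpolation=cv2.INTER_CUBIC)
b=cv2.resize(s['color'][160:240,330:420,::-1],(112*5//4,100),interpolation=cv2.INTER_CUBIC)
cv2.imwrite('pics/w6.png',w['color'][:,:,::-1])
E
```

```text
[0.521622   0.18172403 0.34693612] 59.116507172584534
w 730 ((521.1795043945312, 182.20033264160156), 18.84180450439453) [0.52164977 0.18331624] 0.15419395159246257 317.75616438356167 174.54794520547946
s 66 ((525.4594116210938, 181.17431640625), 19.18517303466797) [0.5279035  0.18250639] 0.15509295537077072 372.75757575757575 204.62121212121212
t 94 ((522.3289184570312, 182.70899963378906), 18.283374786376953) [0.5223793  0.18300453] 0.15447402888252076 272.6170212765957 193.68085106382978
```

View pics/w6.png

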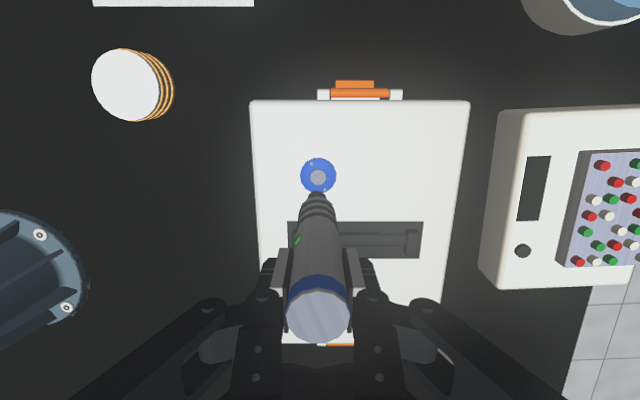

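The wrist picture shows the blue collar at (318,176) with its steel button right under the wand's tip. The fitted collar radius is 18.8 mm against 19 mm nominal, and the offset is about 1 mm.

Request:
servo_tool(
  commands=[
    [[1, 0, 15], 0, 10],
    [[0, 0, 15], 0, 10],
    [[0, 0, 10], 0, 10],
    [[0, 0, 6], 0, 10],
    [[0, 0, 4], 0, 10],
    [[0, 0, 0], 0, 10],
    [[0, 0, 0], 0, 10],
  ],
)

```text
time_s: 15.75
eef_pos: [0.5224, 0.1831, 0.2988]
eef_rot: [0.0, 0.723, 0.691, 0.0]
wrist_force: [0.4, -0.1, -1.9]
opening: 0.29
grasp_force: 59.1
```

Request:
servo_tool(
  commands=[
    [[0, 0, 2], 0, 10],
    [[0, 0, 2], 0, 10],
    [[0, 0, 2], 0, 10],
    [[0, 0, 2], 0, 10],
    [[0, 0, 2], 0, 10],
    [[0, 0, 0], 0, 10],
    [[0, 0, 0], 0, 10],
    [[0, 0, 0], 0, 10],
  ],
)

```text
time_s: 16.75
eef_pos: [0.5222, 0.1831, 0.2884]
eef_rot: [0.0, 0.723, 0.691, 0.0]
wrist_force: [-0.7, -0.6, 0.5]
opening: 0.292
grasp_force: 59.2
```

```bash
python3 - <<'E'
from h import *
from scipy.spatial.transform import Rotation as R
F=[];Z=[]
w=snap('wrist','w7')
for i in range(6):
    c=ctrl.camera('wrist');o=ctrl.get_obs();F.append(o['wrist_force']);Z.append(o['eef_pos'])
print(np.mean(F,0),np.mean(Z,0),np.std(F,0),o['grasp_force'])
p=np.mean(Z,0);P=pt(w,*np.meshgrid(np.arange(640),np.arange(400)))
m=np.hypot(P[...,0]-p[0],P[...,1]-p[1])<.02
for z in range(150,250,5):
    s=m&(P[...,2]*1e3>=z)&(P[...,2]*1e3<z+5)
    if s.any():q=P[s];print(z,s.sum(),q.min(0).round(4),q.max(0).round(4))
cv2.imwrite('pics/w7.png',cv2.resize(w['color'][120:250,240:400,::-1],None,fx=4.5,fy=4.5,interpolation=cv2.INTER_CUBIC))
E
```

```text
[-1.30162924  0.18528244  0.70126751] [0.52221779 0.18308278 0.28833866] [0.50248463 0.51864278 0.47304709] 59.15932774543762
150 778 [0.5026 0.1696 0.15  ] [0.5419 0.203  0.155 ]
155 201 [0.5084 0.1748 0.155 ] [0.5364 0.1968 0.1593]
165 18 [0.5138 0.1834 0.1665] [0.5285 0.1899 0.1697]
170 37 [0.5148 0.1861 0.1701] [0.5284 0.1901 0.1748]
175 27 [0.5167 0.1879 0.175 ] [0.5268 0.1903 0.1798]
180 3 [0.5184 0.1893 0.1804] [0.5222 0.1899 0.1804]
195 55 [0.5099 0.184  0.1951] [0.5343 0.1953 0.1999]
200 52 [0.5109 0.1888 0.2001] [0.5328 0.1952 0.205 ]
205 113 [0.5089 0.1841 0.2051] [0.5344 0.1957 0.21  ]
210 77 [0.5107 0.1881 0.21  ] [0.533  0.1953 0.2148]
215 83 [0.5096 0.1849 0.2151] [0.5346 0.1957 0.22  ]
220 132 [0.5089 0.184  0.22  ] [0.5344 0.1955 0.225 ]
225 77 [0.5097 0.1871 0.225 ] [0.534  0.1953 0.23  ]
230 160 [0.5091 0.1825 0.23  ] [0.5349 0.1957 0.235 ]
235 126 [0.5093 0.1833 0.235 ] [0.5347 0.1957 0.2399]
240 139 [0.5104 0.1844 0.2401] [0.5344 0.1956 0.245 ]
245 132 [0.5114 0.1836 0.245 ] [0.5347 0.1953 0.25  ]
```

View pics/w7.png

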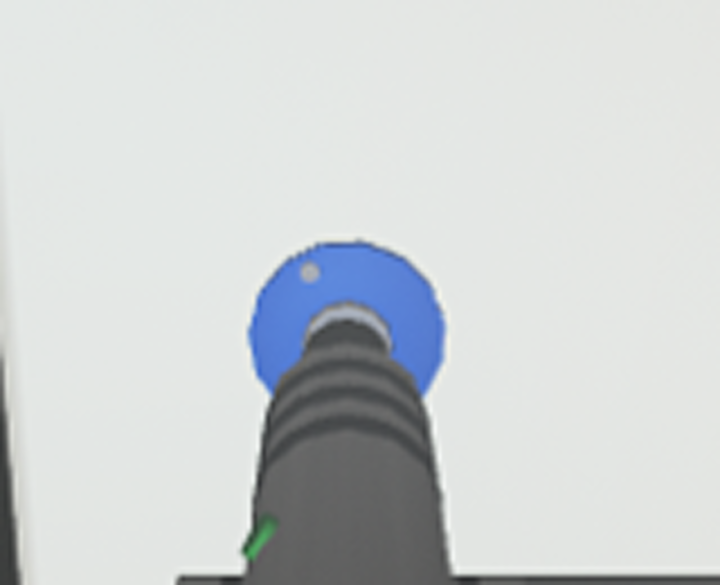

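The tip sits centred on the button, and the force change is about 2–2.5 N, so it is pushed in about 4 mm. One more millimetre, then hand in.

Request:
servo_tool(
  commands=[
    [[0, 0, 1], 0, 10],
    [[0, 0, 0], 0, 10],
    [[0, 0, 0], 0, 10],
    [[0, 0, 0], 0, 10],
  ],
)

```text
time_s: 17.6
eef_pos: [0.5222, 0.1831, 0.2873]
eef_rot: [-0.0, 0.723, 0.691, 0.0]
wrist_force: [-1.3, -0.5, 0.5]
opening: 0.293
grasp_force: 59.3
```

```bash
python3 - <<'E'
from h import *
o=ctrl.get_obs();print(o['eef_pos'],o['wrist_force'],o['grasp_force'])
print(ctrl.hand_in())
E
```

```text
[0.52220859 0.18308614 0.28731043] [-1.287601   -0.50832624  0.50325223] 59.297749400138855
the job is handed in; nothing more can be done
None
```

I shut the clip, drew the wand from its dock, and handed in with it gripped upright on the middle of the blue logger's button, tip pushed in about 4–5 mm (estimated from tool height and wrist force); the hand-in call returned no verdict. While closing the clip, the fingertip caught on the thumb tab and the wrist force reached about 48 N before I backed off; that is under the 120 N wrist limit, but if it was the gripper's body pressing it would be over the 40 N limit.

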